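Assemble a keyring stand: hub, spacer, quarter-turn cap

ROBOT

A 6-joint arm with a two-finger parallel gripper is mounted at the origin on a cart in front of the work surface, level with it; the furniture and walls round the work are solid. World frame = base frame: x ahead of the robot, y to its left, z up, the work surface at z = 0. Lengths are in m, angles in degrees, forces in N, time in s.
With the tool pointing down it reaches from about 0.4 to 0.825 m from the base axis. Payload 7 kg.
Tool frame: the origin (TCP) lies midway between the tips of the shut fingers; the grasp point (between the pads) lies 19 mm behind it (ctrl.hold_point_z is the distance from the TCP to the grasp point, in m); z points along the fingers, y is the line along which they close (so a half turn about z gives the same grasp; the last joint's range is limited). The gripper opens to 88 mm and grips with 3 to 60 N. Pads are 19 mm wide; open, the fingers measure 130 mm over their backs; the gripper's body (78 mm by 193 mm) begins 47 mm behind the grasp point.
Start: joints at [-55.628, 20.546, 0.682, 0, -70.136, -16.507], TCP at [0.207, -0.642, 0.227] pointing down, gripper open.
Joint ranges: [-176.03, 176.03], [-82.01, 121.73], [-58.28, 71.71], [-173.87, 95.51], [-174.79, -0.11], [-173.66, 173.66]. Speed limits (degrees/s): [136.94, 136.94, 172.46, 180, 180, 180].

INTERFACE

Orientations are given as [roll, pitch, yaw] about the fixed x, y, z axes, in that order (R = Rz(yaw) Ry(pitch) Rx(roll)).
In Python, from plant import ctrl gives the robot as it stands.
- The arm moves only by the tool apply_moves, never from a script. Its argument "deltas" is a list of rows, each an object with "fingers": the finger opening in mm, from 0 to 87.6; "delta_pos": the shift along the tool's x, y, z in mm, a list of three; "angular": the turn, a rotation vector about the tool's x, y, z in degrees, a list of three. A call has 1 to 10 rows; each row is the pose to reach, as a shift and turn from the pose commanded when the call began, along the tool's axes at that moment; what a row does not reach only later rows make up. A row lasts 1/10 s, in which the tool goes at most 50 mm and 8.59 degrees, less where a joint would pass 70% of its speed; a pose out of reach is approached as far as the arm can. A call with a gripper value outside its range is refused whole. The fingers move at their own pace and stop on an object; the grip force is fixed at half the most. Time passes only in rows, so rows that repeat a pose let the fingers close. It gives the time, the measured TCP pose, the force, the opening and the grip force at its end, in the units of the state.
- ctrl.get_obs(): the state, without advancing time (a new reading comes with each control period).
- ctrl.snapshot(name): name is "side" or "top"; returns the picture (420x560x3 uint8, red, green, blue); there is no depth.
- ctrl.camera_params(name): a dict with "fx", "fy", "cx", "cy" (pixels), "cam_to_world" (4x4, takes a point from camera to world coordinates). Camera axes: x right, y up, looking along -z (the intrinsics and any distortion apply to the point x, -y, -z); pixel columns grow to the right and rows downward; lengths in m; the calibration is good to about 2 mm. A picture is of the moment at which its call begins. camera_params takes no time and is no camera call.
- ctrl.close_job(): hands the job in; it is judged then, once.
The state is a dict: "clock": time; "joint_pos": joint angles; "qvel": joint speeds; "tau": joint torques, N m; "tool_pos": TCP position; "orientation": TCP orientation; "force": force on the tool from outside, world axes, zero at the start; "moment": the same for the moment, N m; "opening": finger opening in m; "gripper_force": force on a finger pad.
Only numpy, scipy, OpenCV 4.12 (cv2) and the standard library are available. Lean on these libraries where they do the work, as an engineer would, in place of code of your own. Each camera call takes 0.05 s, during which the arm holds its last target. There are 200 camera calls.

TASK

Put the keyring stand together: slip the wooden hub over the post, then the brass spacer on top of it, and last the blue locking cap. Feel for the heading at which the cap's slot drops over the post's crossbar, then press it down against the spring and turn it clockwise until the crossbar lies over its locking groove, and let it rise so that it stays locked when you let go. Press gently (40 N at most on the stand), and do not disturb the candle, the bird or the egg cup.

Things in the scene. Friction and masses are not known exactly. Their poses are not given: they have to be found in the camera images.
- stand: Fixed keyring stand: round wooden foot 120 mm wide, 14 mm high (brass collar of 68 mm to 17 mm). Origin: centre of its underside, z up. Undersides of the stacked parts over this origin: hub 26, spacer 52, cap 68 mm with its slot over the crossbar; 75.5 mm if the cap rests on the crossbar out of line. A locked cap stands at 64.5 mm and pushes the hub to 22.5 and the spacer to 48.5 mm.
- stand_seat (a point): Centre of the top of the stand's sprung seat at rest (fixed point, 26 mm above the foot's underside). The seat is a rubber-topped ring 60 mm wide round the post; it bears the parts' weight without sinking, gives from about 5 N (weight included), 0.9 N per mm, hard stop 9 mm down.
- stand_tip (a point): On the post's axis, top of its red crossbar, 81.5 mm above the foot's underside. Post 36 mm thick up to 64 mm (bevelled), then a 9 mm neck, then the crossbar: 36 mm long, 9 wide, from 75.5 to 81.5 mm. The post turns only under strong torque. The crossbar's heading is NOT measured (this point has the stand's axes): it lies within 0.9 rad either side of the stand's x axis.
- hub: Loose light wooden ring 26 mm high: lower part 64 mm in diameter and 18 mm high with two thin brass bands, upper part 52 mm in diameter; bore 40 mm right through. Origin at the centre of its underside, z up (wide end down, as it goes on the post). About 120 g.
- spacer: Loose brass ring, outer diameter 56 mm, bore 40 mm, 16 mm high. Origin at the centre of its underside. 100 g.
- cap: Loose blue round locking cap, 60 mm in diameter, 24 mm high, open at the top; grip it round the outside. Origin: centre of its underside, z up. Underside recess 41 mm wide, 6 mm deep, then a floor from 6 to 11 mm with a through slot 40 x 12 mm along the cap's x axis; the crossbar passes it within about 0.08 rad and 1.5 mm. About 80 g.
- cap_floor (a point): Centre of the cap's floor top, 11 mm up, axes as the cap. White ridges 3 mm high leave free the slot (x axis) and a locking groove 17 mm wide (takes the bar within 0.2 rad) at +1.31 rad (anticlockwise from above). To lock: press until the cap's underside is 59.5 to 61 mm over the stand's origin (8 to 10 N), turn the cap 1.31 rad clockwise, let it rise to 64.5 (61.5: on a ridge; 68: not locked).
- candle: Striped ceramic candle jar, 61 mm wide, 60 mm high, bystander; origin at the centre of its underside.
- bird: Glazed blue-grey bird ornament, 36 x 64 x 45 mm, bystander; origin at the centre of its underside. Near it, always at x = 0.58, y = -0.18, stands a fixed wooden keyring carousel over 200 mm tall, about 140 mm wide: keep arm and gripper clear of it (come from the start by way of the near side).
- egg_cup: Small pink egg cup, 50 mm wide, 31 mm high, bystander; origin at the centre of its underside.
There are look-alikes about, which are no part of the job. Leave any purple look-alike of the spacer alone. What is shaped like the hub but orange is not meant.

How it is judged (in metres and radians):
On the way, in this order (a step that is already met when the one before it is completed fails the run):
1. the hub is on the post and down on the seat, before anything else (z of hub in the frame of stand between 0.023 and 0.0285 m and horizontal distance between hub and stand below 0.005 m and angle between hub's own z axis and vertical below 0.08 rad), for 0.2 s.
2. the spacer lies on the hub (z of hub in the frame of stand between 0.016 and 0.0285 m and horizontal distance between each of hub, spacer and stand below 0.005 m and angle between each of hub, spacer's own z axis and vertical below 0.08 rad and z of spacer in the frame of stand between 0.042 and 0.0545 m), for 0.2 s.
3. the cap's slot is down over the crossbar, on the spacer (z of spacer in the frame of stand between 0.042 and 0.0545 m and horizontal distance between each of spacer, cap and stand below 0.005 m and angle between each of spacer, cap's own z axis and vertical below 0.08 rad and z of cap in the frame of stand between 0.057 and 0.0715 m), for 0.1 s.
At the end, for the whole second after the job is handed in: Hub, spacer, cap on the post in that order, within 5 mm of its axis, upright within 0.08 rad, at rest; cap locked under the crossbar in its groove: undersides above the stand's origin: cap 62.8 to 66.3 mm (nominal 64.5), spacer 46.5 to 50.5, hub 20.7 to 24.3 (z of hub in the frame of stand between 0.0207 and 0.0243 m and horizontal distance between each of hub, spacer, cap and stand below 0.005 m and angle between each of hub, spacer, cap's own z axis and vertical below 0.08 rad and z of spacer in the frame of stand between 0.0465 and 0.0505 m and z of cap in the frame of stand between 0.0628 and 0.0663 m and linear speed of each of hub, spacer, cap below 0.02 m/s); the robot touches nothing.
It fails at once if the stand is pressed with more than 40 N through the hub, spacer or cap (contact force between any of hub, spacer, cap and stand above 40 N).
It fails at once if the candle, the bird or the egg cup is moved more than 20 mm (distance of any of candle, bird, egg_cup from where it was at the start of the episode above 0.02 m).
It also fails if it takes over 72 s, if anything falls off the work surface, if the arm or the gripper's body presses on something with over 40 N, if the wrist force passes 120 N, or if a joint passes its speed limit or range.

## Working session

There is one attempt and no reset: what is moved stays moved. The work goes in short steps, Python scripts to look and compute and a tool call to move; the robot and the scene stay as the last step left them, time stands still between calls to the robot, and variables do not carry over. Pictures are saved under pics/ and viewed, at most 10 in all, crops included, and the job is handed in when it is done.

Besides the shell and the picture viewer there is one more tool, called after ">>>" as name(argument=value, ...) on one line, values as JSON. apply_moves: Moves the arm, as the interface text tells. Its arguments: {"type":"object","properties":{"deltas":{"type":"array"}},"required":["deltas"]}

```bash
ls; mkdir -p pics; python3 - <<'E'
from plant import ctrl
import cv2,numpy as np
for n in("top","side"):
    im=ctrl.snapshot(n);cv2.imwrite(f"pics/{n}0.png",im[:,:,::-1]);p=ctrl.camera_params(n)
    print(n,{k:(np.round(v,4).tolist()) for k,v in p.items()})
print(ctrl.get_obs())
E
```

```text
pics
top {'fx': 432.0802, 'fy': 432.0802, 'cx': 286.5378, 'cy': 212.2468, 'cam_to_world': [[0.0208, 0.981, -0.193, 0.3325], [-0.9998, 0.0219, 0.0034, 0.0543], [0.0075, 0.1929, 0.9812, 1.0468], [0.0, 0.0, 0.0, 1.0]]}
side {'fx': 504.7218, 'fy': 504.7218, 'cx': 279.971, 'cy': 210.2094, 'cam_to_world': [[-0.9116, 0.1881, -0.3654, 0.0949], [-0.4105, -0.4616, 0.7864, 0.9883], [-0.0208, 0.8669, 0.498, 0.6633], [0.0, 0.0, 0.0, 1.0]]}
{'clock': 0.1, 'joint_pos': array([-5.56284213e+01,  2.05902271e+01,  6.39872807e-01, -1.77364010e-02,
       -7.01366579e+01, -1.65061205e+01]), 'qvel': array([ 0.01278304, -0.0564607 ,  0.05875705,  0.13391851, -0.02286554,
       -0.05411191]), 'tau': array([-1.93516949e-03, -5.84163380e+01,  2.93749005e+01,  7.01547503e+00,
        1.02031013e-02, -7.03499995e-05]), 'tool_pos': array([ 0.20691153, -0.6420485 ,  0.22569015]), 'orientation': array([ 1.79911836e+02, -8.73700288e-03, -1.62140574e+02]), 'force': array([-0.17181475, -0.09277285,  0.02223061]), 'moment': array([ 0.01045509,  0.0018144 , -0.03265292]), 'gripper_force': 0.0, 'opening': 0.08729880308161996}
```

View pics/top0.png

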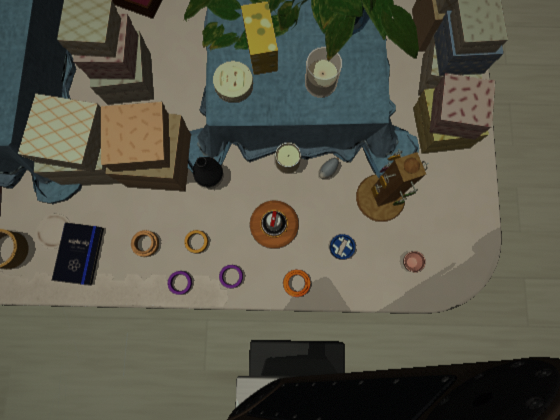

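View pics/side0.png

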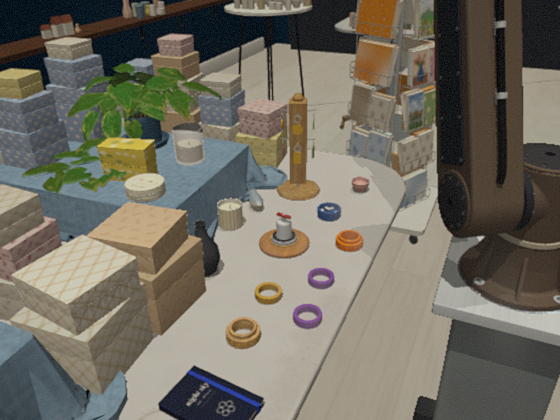

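Top view: the hub could be the wooden ring (145,243) or the orange look-alike (297,283). The spacer could be the brass ring (196,241) or the purple rings (180,282) and (231,276). The cap is the blue disc (343,247), and the stand is at (274,224) with a red crossbar. Bystanders are the candle (288,157), bird (329,168), egg cup (413,261) and carousel (382,200). I choose 145,243 for the hub, 196,241 for the spacer and 343,247 for the cap.

```bash
cat > h.py <<'E'
import numpy as np,cv2
from plant import ctrl
def ray(n,u,v):
    p=ctrl.camera_params(n);T=np.array(p["cam_to_world"])
    d=T[:3,:3]@np.array([(u-p["cx"])/p["fx"],-(v-p["cy"])/p["fy"],-1]);return T[:3,3],d
def onz(n,u,v,z):
    o,d=ray(n,u,v);return (o+d*(z-o[2])/d[2])[:2]
def tri(a,b):
    (o1,d1),(o2,d2)=ray("top",*a),ray("side",*b)
    s=np.linalg.lstsq(np.c_[d1,-d2],o2-o1,rcond=None)[0]
    p,q=o1+s[0]*d1,o2+s[1]*d2;return (p+q)/2,np.linalg.norm(p-q)
def blob(im,box,lo,hi):
    x0,y0,x1,y1=box;m=cv2.inRange(cv2.cvtColor(im[y0:y1,x0:x1],cv2.COLOR_RGB2HSV),lo,hi)
    m=cv2.morphologyEx(m,cv2.MORPH_CLOSE,np.ones((3,3)))
    c=max(cv2.findContours(m,cv2.RETR_EXTERNAL,cv2.CHAIN_APPROX_NONE)[0],key=cv2.contourArea)
    h=cv2.convexHull(c);M=cv2.moments(h);e=cv2.fitEllipse(h)
    return (M["m10"]/M["m00"]+x0,M["m01"]/M["m00"]+y0),np.round(e[1],1),np.round(np.array(e[0])+[x0,y0],1)
E
python3 - <<'E'
from h import *
t=cv2.imread("pics/top0.png")[:,:,::-1].copy();s=cv2.imread("pics/side0.png")[:,:,::-1].copy()
W=((5,90,60),(30,255,255));B=((95,90,30),(125,255,255));R=((0,150,60),(4,255,255))
for n,bt,bs,c,z in[("hub",(125,222,166,264),(218,310,268,352),W,.013),("spacer",(180,225,214,258),(250,278,288,308),W,.008),
  ("cap",(322,228,364,268),(310,196,350,226),B,.012),("foot",(240,190,310,258),(250,220,318,262),W,.008),("bar",(262,208,286,234),(270,205,296,232),((0,130,60),(6,255,255)),.0785)]:
    a,b=blob(t,bt,*c),blob(s,bs,*c)
    print(n,np.round(a[0],1),a[1],a[2],"|",np.round(b[0],1),b[1],"top",onz("top",*a[0],z).round(4),"side",onz("side",*b[0],z).round(4),"tri",tri(a[0],b[0])[0].round(4))
c=lambda im,b,k:cv2.resize(im[b[1]:b[3],b[0]:b[2]],None,fx=k,fy=k,interpolation=cv2.INTER_CUBIC)
a=c(t,(120,190,370,300),3.2);b=c(s,(200,180,370,360),1)
cv2.imwrite("pics/crop1.png",a[:,:,::-1])
E
```

```text
hub [143.7 242.9] [25.5 27.2] [143.8 242.9] | [242.6 332.5] [31.1 35.3] top [0.4533 0.3919] side [0.4514 0.3952] tri [0.4534 0.3927 0.0101]
spacer [195.4 241. ] [22.7 23.7] [195.4 241. ] | [267.9 292.6] [22.6 27.3] top [0.4612 0.2692] side [0.4605 0.2691] tri [0.4609 0.2691 0.008 ]
cap [342.2 246.3] [24.3 25.1] [342.3 246.3] | [326.3 211.2] [17.9 18.6] top [ 0.4556 -0.0848] side [ 0.4603 -0.0805] tri [ 0.4586 -0.0843  0.0099]
foot [273.8 223.9] [47.8 48.8] [273.7 224. ] | [283.7 242.8] [29.7 49.6] top [0.5073 0.0812] side [0.5048 0.0898] tri [0.5085 0.0814 0.0019]
bar [273.  218.5] [ 4.5 17.9] [272.9 218.6] | [283. 215.] [ 2.9 13.2] top [0.5077 0.0816] side [0.5086 0.0822] tri [0.5082 0.0817 0.0782]
```

View pics/crop1.png

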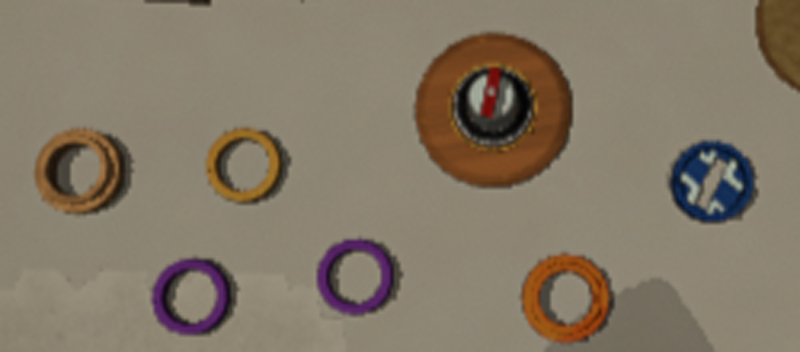

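The crop confirms the choice: plain wood stepped ring for the hub, brass ring for the spacer, blue cap with a white-ridged floor. The stand's red bar is nearly along world x. Heights and sizes agree. I'm moving by the near side.

>>> apply_moves(deltas=[{"fingers":87,"delta_pos":[-253,320,0],"angular":[0,0,17.9]},{"fingers":87,"delta_pos":[-253,320,0],"angular":[0,0,17.9]},{"fingers":87,"delta_pos":[-253,320,0],"angular":[0,0,17.9]},{"fingers":87,"delta_pos":[-253,320,0],"angular":[0,0,17.9]},{"fingers":87,"delta_pos":[-253,320,0],"angular":[0,0,17.9]},{"fingers":87,"delta_pos":[-253,320,0],"angular":[0,0,17.9]},{"fingers":87,"delta_pos":[-253,320,0],"angular":[0,0,17.9]},{"fingers":87,"delta_pos":[-253,320,0],"angular":[0,0,17.9]},{"fingers":87,"delta_pos":[-253,320,0],"angular":[0,0,17.9]}])

```text
clock: 1.0
tool_pos: [0.3507, -0.2566, 0.2268]
orientation: [180.0, 0.1, -179.8]
force: [-0.8, -0.7, 1.2]
opening: 0.0871
gripper_force: 0.0
```

>>> apply_moves(deltas=[{"fingers":87,"delta_pos":[-70,260,0],"angular":[0,0,0]},{"fingers":87,"delta_pos":[-70,260,0],"angular":[0,0,0]},{"fingers":87,"delta_pos":[-70,260,0],"angular":[0,0,0]},{"fingers":87,"delta_pos":[-70,260,0],"angular":[0,0,0]},{"fingers":87,"delta_pos":[-70,260,0],"angular":[0,0,0]},{"fingers":87,"delta_pos":[-70,260,0],"angular":[0,0,0]}])

```text
clock: 1.6
tool_pos: [0.4206, 0.0027, 0.2267]
orientation: [180.0, 0.0, -179.9]
force: [0.3, -1.2, 0.2]
opening: 0.0871
gripper_force: 0.0
```

>>> apply_moves(deltas=[{"fingers":87,"delta_pos":[-33,392,100],"angular":[0,0,0]},{"fingers":87,"delta_pos":[-33,392,100],"angular":[0,0,0]},{"fingers":87,"delta_pos":[-33,392,100],"angular":[0,0,0]},{"fingers":87,"delta_pos":[-33,392,100],"angular":[0,0,0]},{"fingers":87,"delta_pos":[-33,392,100],"angular":[0,0,0]},{"fingers":87,"delta_pos":[-33,392,100],"angular":[0,0,0]},{"fingers":87,"delta_pos":[-33,392,100],"angular":[0,0,0]},{"fingers":87,"delta_pos":[-33,392,100],"angular":[0,0,0]},{"fingers":87,"delta_pos":[-33,392,100],"angular":[0,0,0]},{"fingers":87,"delta_pos":[-33,392,100],"angular":[0,0,0]}])

```text
clock: 2.6
tool_pos: [0.4528, 0.3921, 0.1248]
orientation: [-179.9, -0.1, -180.0]
force: [-0.1, -0.5, -0.3]
opening: 0.087
gripper_force: 0.0
```

>>> apply_moves(deltas=[{"fingers":87,"delta_pos":[0,0,50],"angular":[0,0,0]},{"fingers":87,"delta_pos":[0,0,90],"angular":[0,0,0]},{"fingers":87,"delta_pos":[0,0,118],"angular":[0,0,0]},{"fingers":87,"delta_pos":[0,0,118],"angular":[0,0,0]},{"fingers":55,"delta_pos":[0,0,118],"angular":[0,0,0]},{"fingers":55,"delta_pos":[0,0,118],"angular":[0,0,0]},{"fingers":55,"delta_pos":[0,0,118],"angular":[0,0,0]},{"fingers":55,"delta_pos":[0,0,118],"angular":[0,0,0]}])

```text
clock: 3.4
tool_pos: [0.4538, 0.3925, 0.0105]
orientation: [179.9, 0.1, 180.0]
force: [-0.6, -0.3, 6.5]
opening: 0.0632
gripper_force: 30.0
```

>>> apply_moves(deltas=[{"fingers":80,"delta_pos":[0,0,0],"angular":[0,0,0]},{"fingers":80,"delta_pos":[0,0,0],"angular":[0,0,0]},{"fingers":80,"delta_pos":[0,0,0],"angular":[0,0,-8]},{"fingers":80,"delta_pos":[0,0,0],"angular":[0,0,-16]},{"fingers":80,"delta_pos":[0,0,0],"angular":[0,0,-24]},{"fingers":80,"delta_pos":[0,0,0],"angular":[0,0,-32]},{"fingers":80,"delta_pos":[0,0,0],"angular":[0,0,-40]},{"fingers":80,"delta_pos":[0,0,0],"angular":[0,0,-48]},{"fingers":80,"delta_pos":[0,0,0],"angular":[0,0,-56]},{"fingers":80,"delta_pos":[0,0,0],"angular":[0,0,-64]}])

```text
clock: 4.4
tool_pos: [0.453, 0.3918, 0.0087]
orientation: [180.0, 0.0, -115.7]
force: [-0.2, -0.3, -0.5]
opening: 0.0797
gripper_force: 0.0
```

>>> apply_moves(deltas=[{"fingers":80,"delta_pos":[0,0,0],"angular":[0,0,-8]},{"fingers":80,"delta_pos":[0,0,0],"angular":[0,0,-16]},{"fingers":80,"delta_pos":[0,0,0],"angular":[0,0,-24]},{"fingers":80,"delta_pos":[0,0,0],"angular":[0,0,-26]},{"fingers":80,"delta_pos":[0,0,0],"angular":[0,0,-26]},{"fingers":55,"delta_pos":[0,0,0],"angular":[0,0,-26]},{"fingers":55,"delta_pos":[0,0,0],"angular":[0,0,-26]},{"fingers":55,"delta_pos":[0,0,0],"angular":[0,0,-26]},{"fingers":55,"delta_pos":[0,0,0],"angular":[0,0,-26]}])

```text
clock: 5.3
tool_pos: [0.453, 0.3917, 0.0086]
orientation: [180.0, 0.0, -90.1]
force: [0.2, -0.4, 0.3]
opening: 0.0627
gripper_force: 30.0
```

>>> apply_moves(deltas=[{"fingers":55,"delta_pos":[0,0,-45],"angular":[0,0,0]},{"fingers":55,"delta_pos":[30,-5,-85],"angular":[0,0,0]},{"fingers":55,"delta_pos":[72,-13,-106],"angular":[0,0,0]},{"fingers":55,"delta_pos":[120,-22,-106],"angular":[0,0,0]},{"fingers":55,"delta_pos":[168,-31,-106],"angular":[0,0,0]},{"fingers":55,"delta_pos":[216,-40,-106],"angular":[0,0,0]},{"fingers":55,"delta_pos":[264,-49,-106],"angular":[0,0,0]},{"fingers":55,"delta_pos":[310,-55,-106],"angular":[0,0,0]},{"fingers":55,"delta_pos":[310,-55,-106],"angular":[0,0,0]},{"fingers":55,"delta_pos":[310,-55,-106],"angular":[0,0,0]}])

```text
clock: 6.3
tool_pos: [0.5079, 0.0804, 0.1146]
orientation: [180.0, 0.0, -90.2]
force: [-0.4, -0.4, -0.9]
opening: 0.0623
gripper_force: 30.0
```

```bash
python3 - <<'E'
from h import *
print(ctrl.get_obs()["tool_pos"],ctrl.get_obs()["force"])
o=[]
for n,b in(("top",(210,160,340,280)),("side",(220,130,350,250))):
    im=ctrl.snapshot(n);o.append(cv2.resize(im[b[1]:b[3],b[0]:b[2]],(390,360),interpolation=cv2.INTER_CUBIC))
    cv2.imwrite(f"pics/{n}1.png",im[:,:,::-1])
cv2.imwrite("pics/c2.png",np.hstack(o)[:,:,::-1])
E
```

```text
[0.50786061 0.08043063 0.11455142] [-0.39358139 -0.3869228  -0.89518026]
```

View pics/c2.png

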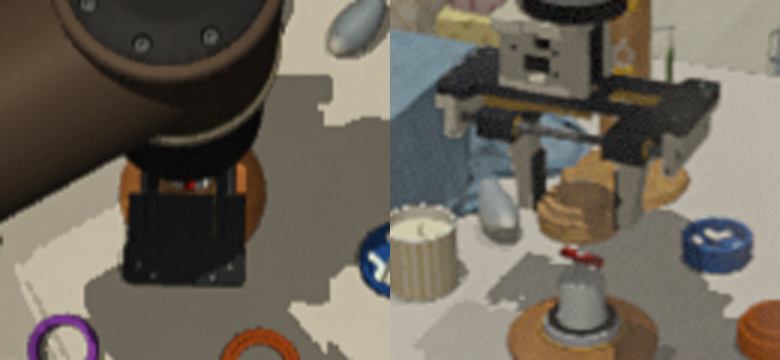

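Side crop: the hub hangs narrow end up (580,210 in the crop), directly above the red bar (582,255). Descending.

>>> apply_moves(deltas=[{"fingers":55,"delta_pos":[0,0,10],"angular":[0,0,0]},{"fingers":55,"delta_pos":[0,0,20],"angular":[0,0,0]},{"fingers":55,"delta_pos":[0,0,28],"angular":[0,0,0]},{"fingers":55,"delta_pos":[0,0,36],"angular":[0,0,0]},{"fingers":55,"delta_pos":[0,0,42],"angular":[0,0,0]},{"fingers":55,"delta_pos":[0,0,46],"angular":[0,0,0]}])

```text
clock: 7.0
tool_pos: [0.5076, 0.0817, 0.0677]
orientation: [180.0, -0.0, -90.0]
force: [0.3, -0.7, -1.5]
opening: 0.0625
gripper_force: 30.0
```

>>> apply_moves(deltas=[{"fingers":55,"delta_pos":[0,0,8],"angular":[0,0,0]},{"fingers":55,"delta_pos":[0,0,16],"angular":[0,0,0]},{"fingers":55,"delta_pos":[0,0,20],"angular":[0,0,0]},{"fingers":55,"delta_pos":[0,0,20],"angular":[0,0,0]}])

```text
clock: 7.4
tool_pos: [0.5075, 0.0814, 0.0478]
orientation: [179.9, -0.0, -90.0]
force: [-0.0, 0.5, -1.2]
opening: 0.0626
gripper_force: 30.0
```

>>> apply_moves(deltas=[{"fingers":55,"delta_pos":[0,0,6],"angular":[0,0,0]},{"fingers":55,"delta_pos":[0,0,11],"angular":[0,0,0]},{"fingers":55,"delta_pos":[0,0,13],"angular":[0,0,0]},{"fingers":55,"delta_pos":[0,0,13],"angular":[0,0,0]}])

```text
clock: 7.8
tool_pos: [0.5077, 0.0815, 0.0352]
orientation: [180.0, -0.0, -90.0]
force: [-0.4, 0.5, -0.9]
opening: 0.0623
gripper_force: 30.0
```

>>> apply_moves(deltas=[{"fingers":82,"delta_pos":[0,0,0],"angular":[0,0,0]},{"fingers":82,"delta_pos":[0,0,0],"angular":[0,0,0]},{"fingers":82,"delta_pos":[0,0,-40],"angular":[0,0,0]},{"fingers":82,"delta_pos":[0,0,-85],"angular":[0,0,0]},{"fingers":82,"delta_pos":[-45,11,-85],"angular":[0,0,0]},{"fingers":82,"delta_pos":[-92,23,-85],"angular":[0,0,0]},{"fingers":82,"delta_pos":[-139,35,-85],"angular":[0,0,0]},{"fingers":82,"delta_pos":[-187,47,-85],"angular":[0,0,0]},{"fingers":82,"delta_pos":[-187,47,-45],"angular":[0,0,0]},{"fingers":82,"delta_pos":[-187,47,-45],"angular":[0,0,0]}])

```text
clock: 8.8
tool_pos: [0.4583, 0.2681, 0.0772]
orientation: [179.7, -0.2, -89.9]
force: [-1.4, -2.0, -0.3]
opening: 0.082
gripper_force: 0.0
```

```bash
python3 - <<'E'
from h import *
print(ctrl.get_obs()["tool_pos"])
o=[]
for n,b in(("top",(210,160,340,280)),("side",(220,180,350,300))):
    im=ctrl.snapshot(n);o.append(cv2.resize(im[b[1]:b[3],b[0]:b[2]],(390,360),interpolation=cv2.INTER_CUBIC))
cv2.imwrite("pics/c3.png",np.hstack(o)[:,:,::-1])
E
```

```text
[0.45830002 0.26805307 0.0771706 ]
```

View pics/c3.png

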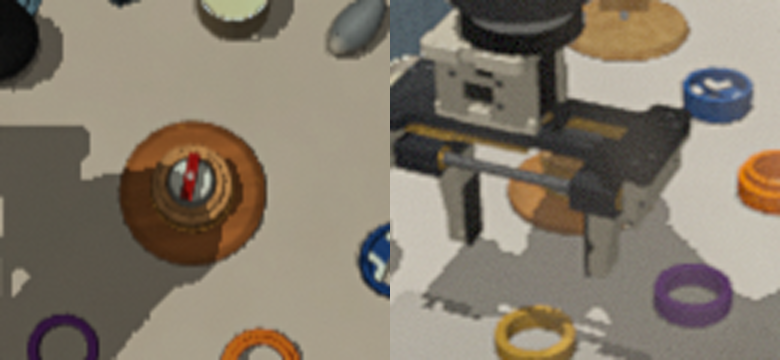

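Top crop: the hub is seated round the post (190,185 in the crop) with the red bar showing. Now the spacer.

>>> apply_moves(deltas=[{"fingers":82,"delta_pos":[0,0,40],"angular":[0,0,0]},{"fingers":82,"delta_pos":[0,0,68],"angular":[0,0,0]},{"fingers":82,"delta_pos":[0,0,77],"angular":[0,0,0]},{"fingers":82,"delta_pos":[0,0,77],"angular":[0,0,0]},{"fingers":48,"delta_pos":[0,0,77],"angular":[0,0,0]},{"fingers":48,"delta_pos":[0,0,77],"angular":[0,0,0]},{"fingers":48,"delta_pos":[0,0,77],"angular":[0,0,0]},{"fingers":48,"delta_pos":[0,0,77],"angular":[0,0,0]}])

```text
clock: 9.7
tool_pos: [0.4613, 0.2691, 0.0045]
orientation: [-179.9, 0.1, -90.0]
force: [-2.0, 0.8, 6.5]
opening: 0.0555
gripper_force: 30.4
```

Gripped at 55.5 mm (56 expected). Next I regrip at 90° to centre it.

>>> apply_moves(deltas=[{"fingers":72,"delta_pos":[0,0,0],"angular":[0,0,0]},{"fingers":72,"delta_pos":[0,0,0],"angular":[0,0,0]},{"fingers":72,"delta_pos":[0,0,0],"angular":[0,0,8]},{"fingers":72,"delta_pos":[0,0,0],"angular":[0,0,16]},{"fingers":72,"delta_pos":[0,0,0],"angular":[0,0,24]},{"fingers":72,"delta_pos":[0,0,0],"angular":[0,0,32]},{"fingers":72,"delta_pos":[0,0,0],"angular":[0,0,40]},{"fingers":72,"delta_pos":[0,0,0],"angular":[0,0,48]},{"fingers":72,"delta_pos":[0,0,0],"angular":[0,0,56]},{"fingers":72,"delta_pos":[0,0,0],"angular":[0,0,64]}])

```text
clock: 10.7
tool_pos: [0.4609, 0.2686, 0.0034]
orientation: [-180.0, -0.0, -154.4]
force: [0.1, -0.3, -0.2]
opening: 0.0721
gripper_force: 0.0
```

>>> apply_moves(deltas=[{"fingers":72,"delta_pos":[0,0,0],"angular":[0,0,8]},{"fingers":72,"delta_pos":[0,0,0],"angular":[0,0,16]},{"fingers":72,"delta_pos":[0,0,0],"angular":[0,0,24]},{"fingers":72,"delta_pos":[0,0,0],"angular":[0,0,26]},{"fingers":72,"delta_pos":[0,0,0],"angular":[0,0,26]},{"fingers":48,"delta_pos":[0,0,0],"angular":[0,0,26]},{"fingers":48,"delta_pos":[0,0,0],"angular":[0,0,26]},{"fingers":48,"delta_pos":[0,0,0],"angular":[0,0,26]},{"fingers":48,"delta_pos":[0,0,0],"angular":[0,0,26]}])

```text
clock: 11.6
tool_pos: [0.461, 0.2687, 0.0035]
orientation: [-180.0, -0.0, 180.0]
force: [-0.2, -0.1, -0.3]
opening: 0.0546
gripper_force: 30.0
```

>>> apply_moves(deltas=[{"fingers":48,"delta_pos":[0,0,-45],"angular":[0,0,0]},{"fingers":48,"delta_pos":[-6,-25,-85],"angular":[0,0,0]},{"fingers":48,"delta_pos":[-17,-67,-102],"angular":[0,0,0]},{"fingers":48,"delta_pos":[-29,-113,-102],"angular":[0,0,0]},{"fingers":48,"delta_pos":[-40,-159,-102],"angular":[0,0,0]},{"fingers":48,"delta_pos":[-47,-187,-102],"angular":[0,0,0]},{"fingers":48,"delta_pos":[-47,-187,-102],"angular":[0,0,0]},{"fingers":48,"delta_pos":[-47,-187,-102],"angular":[0,0,0]},{"fingers":48,"delta_pos":[-47,-187,-92],"angular":[0,0,0]},{"fingers":48,"delta_pos":[-47,-187,-84],"angular":[0,0,0]}])

```text
clock: 12.6
tool_pos: [0.5076, 0.0825, 0.0867]
orientation: [180.0, -0.0, -180.0]
force: [-0.3, 0.1, -1.1]
opening: 0.054
gripper_force: 30.0
```

>>> apply_moves(deltas=[{"fingers":48,"delta_pos":[0,0,8],"angular":[0,0,0]},{"fingers":48,"delta_pos":[0,0,15],"angular":[0,0,0]},{"fingers":48,"delta_pos":[0,0,22],"angular":[0,0,0]},{"fingers":48,"delta_pos":[0,0,26],"angular":[0,0,0]},{"fingers":48,"delta_pos":[0,0,26],"angular":[0,0,0]}])

```text
clock: 13.1
tool_pos: [0.5075, 0.0815, 0.0608]
orientation: [-180.0, -0.1, 180.0]
force: [0.8, -0.4, -0.6]
opening: 0.0553
gripper_force: 30.0
```

>>> apply_moves(deltas=[{"fingers":48,"delta_pos":[0,0,3],"angular":[0,0,0]},{"fingers":48,"delta_pos":[0,0,5],"angular":[0,0,0]},{"fingers":48,"delta_pos":[0,0,5],"angular":[0,0,0]},{"fingers":75,"delta_pos":[0,0,5],"angular":[0,0,0]},{"fingers":75,"delta_pos":[0,0,5],"angular":[0,0,0]},{"fingers":75,"delta_pos":[0,0,5],"angular":[0,0,0]},{"fingers":75,"delta_pos":[0,0,-40],"angular":[0,0,0]},{"fingers":87,"delta_pos":[0,0,-80],"angular":[0,0,0]}])

```text
clock: 13.9
tool_pos: [0.5074, 0.0813, 0.1423]
orientation: [-179.9, -0.1, 180.0]
force: [1.0, 1.0, 0.2]
opening: 0.0788
gripper_force: 0.0
```

```bash
python3 - <<'E'
from h import *
print(ctrl.get_obs()["tool_pos"])
t=cv2.imread("pics/top0.png")[:,:,::-1].copy()
hsv=cv2.cvtColor(t,cv2.COLOR_RGB2HSV).astype(int)
# bar: saturation-weighted PCA on the z=.0785 plane
def pca(px,w,z,n="top"):
    P=np.array([onz(n,u,v,z) for u,v in px]);c=np.average(P,axis=0,weights=w)
    C=np.cov((P-c).T,aweights=w);l,V=np.linalg.eigh(C);d=V[:,1];d*=np.sign(d[0]);return c.round(4),np.degrees(np.arctan2(d[1],d[0])).round(1),np.sqrt(l).round(4)
for n,b in(("top",(262,205,286,232)),("side",(270,205,296,232))):
    h=t if n=="top" else cv2.imread("pics/side0.png")[:,:,::-1].copy()
    a=h.astype(int);w=[];px=[]
    for v in range(b[1],b[3]):
        for u in range(b[0],b[2]):
            r=a[v,u,0]-(a[v,u,1]+a[v,u,2])/2-0.3*0
            k=a[v,u,1]<0.5*a[v,u,0] and abs(a[v,u,1]-a[v,u,2])<35
            if r>50 and k: px.append((u,v));w.append(r)
    print(n,"bar",pca(px,w,.0785,n),len(px))
# cap: print floor pixels (not blue, not white)
a=t.astype(int)
c=(342,246)
sl=[(u,v) for v in range(232,260) for u in range(328,357) if (u-c[0])**2+(v-c[1])**2<9.5**2 and a[v,u,2]-a[v,u,0]<12 and a[v,u].max()<190]
print("slot",pca(sl,np.ones(len(sl)),.008),len(sl))
b=(322,226,364,268)
o=[cv2.resize(t[b[1]:b[3],b[0]:b[2]],(390,390),interpolation=cv2.INTER_CUBIC)]
im=ctrl.snapshot("top");cv2.imwrite("pics/top4.png",im[:,:,::-1]);b=(252,202,294,244);o.append(cv2.resize(t[b[1]:b[3],b[0]:b[2]],(390,390),interpolation=cv2.INTER_CUBIC))
cv2.imwrite("pics/c4.png",np.hstack(o)[:,:,::-1])
E
```

```text
[0.50740579 0.08125021 0.14225627]
top bar (array([0.5082, 0.0814]), np.float64(-8.7), array([0.0023, 0.0113])) 48
side bar (array([0.5088, 0.0819]), np.float64(-8.5), array([0.0026, 0.0107])) 26
slot (array([ 0.4558, -0.0847]), np.float64(-34.7), array([0.0085, 0.0127])) 153
```

View pics/c4.png

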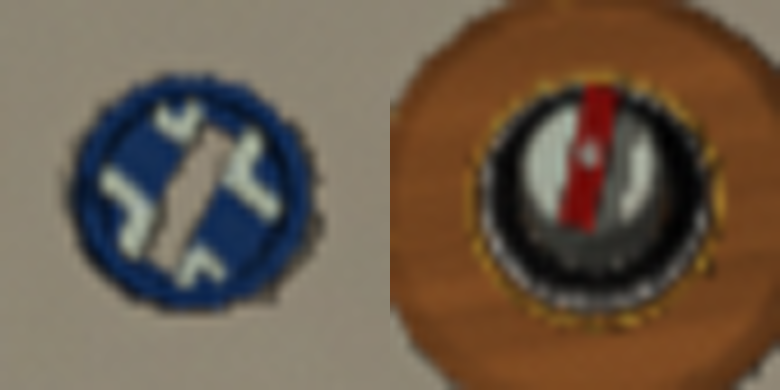

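Crop: the cap's slot runs from (160,258) to (212,138), a heading of about -24°. The red bar heads about -8.6° (both views agree). The cap needs about +15° and then 75° clockwise, so I grip at yaw -38, which also keeps the gripper body clear of the carousel.

>>> apply_moves(deltas=[{"fingers":87,"delta_pos":[0,0,0],"angular":[0,0,-8.5]},{"fingers":87,"delta_pos":[0,0,0],"angular":[0,0,-17]},{"fingers":87,"delta_pos":[0,0,0],"angular":[0,0,-25.5]},{"fingers":87,"delta_pos":[0,0,0],"angular":[0,0,-34]},{"fingers":87,"delta_pos":[0,0,0],"angular":[0,0,-42.5]},{"fingers":87,"delta_pos":[0,0,0],"angular":[0,0,-51]},{"fingers":87,"delta_pos":[0,0,0],"angular":[0,0,-59.5]},{"fingers":87,"delta_pos":[0,0,0],"angular":[0,0,-68]},{"fingers":87,"delta_pos":[0,0,0],"angular":[0,0,-76.5]},{"fingers":87,"delta_pos":[0,0,0],"angular":[0,0,-85]}])

```text
clock: 14.95
tool_pos: [0.5079, 0.0817, 0.1417]
orientation: [-180.0, 0.0, -94.7]
force: [-0.3, -0.2, -0.5]
opening: 0.0871
gripper_force: 0.0
```

>>> apply_moves(deltas=[{"fingers":87,"delta_pos":[0,0,0],"angular":[0,0,-8.5]},{"fingers":87,"delta_pos":[0,0,0],"angular":[0,0,-17]},{"fingers":87,"delta_pos":[0,0,0],"angular":[0,0,-25.5]},{"fingers":87,"delta_pos":[0,0,0],"angular":[0,0,-34]},{"fingers":87,"delta_pos":[0,0,0],"angular":[0,0,-42.5]},{"fingers":87,"delta_pos":[0,0,0],"angular":[0,0,-51]},{"fingers":87,"delta_pos":[0,0,0],"angular":[0,0,-57]},{"fingers":87,"delta_pos":[0,0,0],"angular":[0,0,-57]}])

```text
clock: 15.75
tool_pos: [0.5079, 0.0817, 0.1417]
orientation: [-180.0, -0.0, -38.0]
force: [-0.2, 0.8, 0.2]
opening: 0.0872
gripper_force: 0.0
```

```bash
python3 - <<'E'
from h import *
o=ctrl.get_obs();print(o["tool_pos"],o["orientation"],o["joint_pos"])
t=cv2.imread("pics/top0.png")[:,:,::-1].copy();b=(327,231,358,262);k=12
z=cv2.resize(t[b[1]:b[3],b[0]:b[2]],None,fx=k,fy=k,interpolation=cv2.INTER_CUBIC).astype(int)
m=((z[...,0]>z[...,2]+2)&(z[...,0]>70)).astype(np.uint8)
n,l,s,c=cv2.connectedComponentsWithStats(m)
i=l[int((246.3-b[1])*k),int((342.2-b[0])*k)];print("lab",i,s[i])
q=cv2.findContours((l==i).astype(np.uint8),0,1)[0][0]
bx=cv2.boxPoints(cv2.minAreaRect(q));P=[onz("top",(u+.5)/k+b[0]-.5,(v+.5)/k+b[1]-.5,.011) for u,v in bx]
for i in range(4):
    d=P[(i+1)%4]-P[i];print(np.linalg.norm(d).round(4),np.degrees(np.arctan2(d[1],d[0])).round(1))
print(np.mean(P,0))
# present top view: stack outline on the stand
E
```

```text
[0.50793161 0.08169301 0.14169988] [-1.79978941e+02 -6.17127067e-03 -3.79512345e+01] [ 3.10250365e+01  9.74189060e+00 -2.61788393e+01 -2.21639897e-03
 -5.40573994e+01  2.10250307e+01]
lab 2 [   99    79   199   226 16065]
0.0446 -15.0
0.0363 -104.0
0.0446 164.6
0.036 76.1
[ 0.45402179 -0.08873044]
```

>>> apply_moves(deltas=[{"fingers":87,"delta_pos":[15,41,0],"angular":[0,0,0]},{"fingers":87,"delta_pos":[31,81,0],"angular":[0,0,0]},{"fingers":87,"delta_pos":[46,122,0],"angular":[0,0,0]},{"fingers":87,"delta_pos":[62,163,0],"angular":[0,0,0]},{"fingers":87,"delta_pos":[62,163,40],"angular":[0,0,0]},{"fingers":87,"delta_pos":[62,163,80],"angular":[0,0,0]},{"fingers":87,"delta_pos":[62,163,90],"angular":[0,0,0]},{"fingers":87,"delta_pos":[62,163,90],"angular":[0,0,0]}])

```text
clock: 16.55
tool_pos: [0.4553, -0.0852, 0.0506]
orientation: [179.8, 0.1, -38.1]
force: [0.2, -0.4, 0.6]
opening: 0.0867
gripper_force: 0.0
```

```bash
python3 - <<'E'
from h import *
o=ctrl.get_obs();print(o["tool_pos"],o["orientation"][2])
t=cv2.imread("pics/top0.png")[:,:,::-1].copy();b=(327,231,358,262);k=12
z=cv2.resize(t[b[1]:b[3],b[0]:b[2]],None,fx=k,fy=k,interpolation=cv2.INTER_CUBIC).astype(int)
yy,xx=np.mgrid[:z.shape[0],:z.shape[1]]
d=np.hypot(xx/k+b[0]-.5-342.2,yy/k+b[1]-.5-246.3)
for th in(0,4,8):
    m=((z[...,0]>z[...,1]+th)&(z[...,0]>z[...,2]+5)&(z[...,0]>80)&(d<10)).astype(np.uint8)
    m=cv2.morphologyEx(m,cv2.MORPH_OPEN,np.ones((15,15)))
    v,u=np.nonzero(m);P=np.array([onz("top",(a+.5)/k+b[0]-.5,(c+.5)/k+b[1]-.5,.008) for a,c in zip(u[::7],v[::7])])
    l,V=np.linalg.eigh(np.cov(P.T));e=V[:,1]*np.sign(V[0,1]);print(th,P.mean(0).round(4),np.degrees(np.arctan2(e[1],e[0])).round(1),np.sqrt(l*12).round(4))
E
```

```text
[ 0.45533826 -0.08520237  0.05064365] -38.134207501445886
0 [ 0.4553 -0.0847] -25.0 [0.0098 0.0374]
4 [ 0.4557 -0.0848] -24.5 [0.0087 0.0356]
8 [ 0.4615 -0.0869] -31.5 [0.0058 0.0206]
```

>>> apply_moves(deltas=[{"fingers":87,"delta_pos":[0,0,0],"angular":[0,0,8]},{"fingers":87,"delta_pos":[0,0,0],"angular":[0,0,16]},{"fingers":87,"delta_pos":[0,0,15],"angular":[0,0,24]},{"fingers":87,"delta_pos":[0,0,35],"angular":[0,0,30]},{"fingers":87,"delta_pos":[0,0,45],"angular":[0,0,30]},{"fingers":87,"delta_pos":[0,0,45],"angular":[0,0,30]},{"fingers":52,"delta_pos":[0,0,45],"angular":[0,0,30]},{"fingers":52,"delta_pos":[0,0,45],"angular":[0,0,30]},{"fingers":52,"delta_pos":[0,0,45],"angular":[0,0,30]},{"fingers":52,"delta_pos":[0,0,45],"angular":[0,0,30]}])

```text
clock: 17.55
tool_pos: [0.4565, -0.0849, 0.0071]
orientation: [-180.0, -0.0, -68.0]
force: [-0.7, -0.9, 1.0]
opening: 0.0606
gripper_force: 2.1
```

>>> apply_moves(deltas=[{"fingers":76,"delta_pos":[0,0,0],"angular":[0,0,0]},{"fingers":76,"delta_pos":[0,0,0],"angular":[0,0,0]},{"fingers":76,"delta_pos":[0,0,0],"angular":[0,0,-8]},{"fingers":76,"delta_pos":[0,0,0],"angular":[0,0,-16]},{"fingers":76,"delta_pos":[0,0,0],"angular":[0,0,-24]},{"fingers":76,"delta_pos":[0,0,0],"angular":[0,0,-32]},{"fingers":76,"delta_pos":[0,0,0],"angular":[0,0,-40]},{"fingers":76,"delta_pos":[0,0,0],"angular":[0,0,-48]},{"fingers":76,"delta_pos":[0,0,0],"angular":[0,0,-56]},{"fingers":76,"delta_pos":[0,0,0],"angular":[0,0,-60]}])

```text
clock: 18.55
tool_pos: [0.4563, -0.085, 0.0065]
orientation: [180.0, 0.0, -7.7]
force: [-0.2, 0.3, 0.4]
opening: 0.0766
gripper_force: 0.0
```

>>> apply_moves(deltas=[{"fingers":76,"delta_pos":[0,0,0],"angular":[0,0,0]},{"fingers":52,"delta_pos":[0,0,0],"angular":[0,0,0]},{"fingers":52,"delta_pos":[0,0,0],"angular":[0,0,0]},{"fingers":52,"delta_pos":[0,0,0],"angular":[0,0,0]},{"fingers":52,"delta_pos":[0,0,0],"angular":[0,0,0]}])

```text
clock: 19.05
tool_pos: [0.4563, -0.0849, 0.0065]
orientation: [-180.0, 0.0, -8.1]
force: [0.0, -0.1, 0.6]
opening: 0.0583
gripper_force: 30.0
```

>>> apply_moves(deltas=[{"fingers":52,"delta_pos":[0,0,-45],"angular":[0,0,0]},{"fingers":52,"delta_pos":[0,0,-85],"angular":[0,0,0]},{"fingers":52,"delta_pos":[5,-35,-97],"angular":[0,0,0]},{"fingers":52,"delta_pos":[12,-77,-97],"angular":[0,0,-4]},{"fingers":52,"delta_pos":[19,-119,-97],"angular":[0,0,-8]},{"fingers":52,"delta_pos":[25,-155,-97],"angular":[0,0,-12]},{"fingers":52,"delta_pos":[28,-172,-97],"angular":[0,0,-16]},{"fingers":52,"delta_pos":[28,-172,-97],"angular":[0,0,-16]},{"fingers":52,"delta_pos":[28,-172,-97],"angular":[0,0,-16]},{"fingers":52,"delta_pos":[28,-172,-97],"angular":[0,0,-16]}])

```text
clock: 20.05
tool_pos: [0.5075, 0.0807, 0.1034]
orientation: [180.0, 0.0, 7.9]
force: [-0.0, -0.5, -0.7]
opening: 0.0581
gripper_force: 30.0
```

```bash
python3 - <<'E'
from h import *
o=ctrl.get_obs();print(o["tool_pos"],o["orientation"],o["joint_pos"])
o=[]
for n,b in(("top",(210,160,340,280)),("side",(220,130,350,250))):
    im=ctrl.snapshot(n);o.append(cv2.resize(im[b[1]:b[3],b[0]:b[2]],(390,360),interpolation=cv2.INTER_CUBIC))
cv2.imwrite("pics/c5.png",np.hstack(o)[:,:,::-1])
E
```

```text
[0.50747007 0.08069071 0.10335086] [1.79989542e+02 4.46139101e-02 7.86532785e+00] [ 3.09455586e+01  1.22917155e+01 -2.88791598e+01 -1.04464933e-02
 -4.88742677e+01  6.69266472e+01]
```

View pics/c5.png

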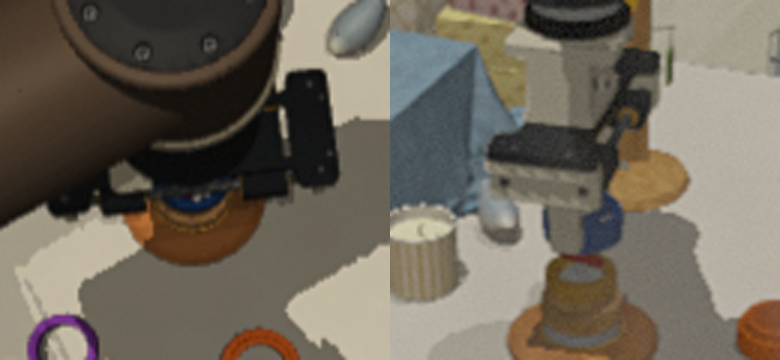

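Side crop: the spacer is on the hub (580,275 in the crop) and the cap hangs over the red bar (585,230). Descending and feeling.

>>> apply_moves(deltas=[{"fingers":52,"delta_pos":[0,0,8],"angular":[0,0,0]},{"fingers":52,"delta_pos":[0,0,14],"angular":[0,0,0]},{"fingers":52,"delta_pos":[0,0,17],"angular":[0,0,0]},{"fingers":52,"delta_pos":[0,0,20],"angular":[0,0,0]},{"fingers":52,"delta_pos":[0,0,22],"angular":[0,0,0]},{"fingers":52,"delta_pos":[0,0,23],"angular":[0,0,0]},{"fingers":52,"delta_pos":[0,0,23],"angular":[0,0,0]}])

```text
clock: 20.85
tool_pos: [0.5081, 0.0815, 0.0805]
orientation: [180.0, 0.0, 8.0]
force: [0.0, -0.3, -1.1]
opening: 0.0583
gripper_force: 30.0
```

>>> apply_moves(deltas=[{"fingers":52,"delta_pos":[0,0,2],"angular":[0,0,0]},{"fingers":52,"delta_pos":[0,0,4],"angular":[0,0,0]},{"fingers":52,"delta_pos":[0,0,5],"angular":[0,0,0]},{"fingers":52,"delta_pos":[0,0,6],"angular":[0,0,0]},{"fingers":52,"delta_pos":[0,0,6],"angular":[0,0,0]}])

```text
clock: 21.35
tool_pos: [0.5081, 0.0815, 0.0746]
orientation: [180.0, -0.0, 8.0]
force: [0.2, 0.2, -0.3]
opening: 0.0583
gripper_force: 30.0
```

The cap's underside is at 68 mm with no contact at 75.5, so the slot is over the bar. Pressing.

>>> apply_moves(deltas=[{"fingers":52,"delta_pos":[0,0,2],"angular":[0,0,0]},{"fingers":52,"delta_pos":[0,0,4],"angular":[0,0,0]},{"fingers":52,"delta_pos":[0,0,6],"angular":[0,0,0]},{"fingers":52,"delta_pos":[0,0,7],"angular":[0,0,0]},{"fingers":52,"delta_pos":[0,0,8],"angular":[0,0,0]},{"fingers":52,"delta_pos":[0,0,8],"angular":[0,0,0]},{"fingers":52,"delta_pos":[0,0,8],"angular":[0,0,0]}])

```text
clock: 22.05
tool_pos: [0.5083, 0.0815, 0.0671]
orientation: [180.0, -0.0, 8.0]
force: [-1.8, 0.0, 8.9]
opening: 0.058
gripper_force: 30.0
```

>>> apply_moves(deltas=[{"fingers":52,"delta_pos":[0,0,0.4],"angular":[0,0,4]},{"fingers":52,"delta_pos":[0,0,0.4],"angular":[0,0,12]},{"fingers":52,"delta_pos":[0,0,0.4],"angular":[0,0,20]},{"fingers":52,"delta_pos":[0,0,0.4],"angular":[0,0,28]},{"fingers":52,"delta_pos":[0,0,0.4],"angular":[0,0,36]},{"fingers":52,"delta_pos":[0,0,0.4],"angular":[0,0,40]}])

```text
clock: 22.65
tool_pos: [0.5095, 0.082, 0.0672]
orientation: [-179.9, -0.1, -32.3]
force: [1.4, 0.0, 8.3]
opening: 0.0584
gripper_force: 30.0
```

>>> apply_moves(deltas=[{"fingers":52,"delta_pos":[0,0,0],"angular":[0,0,8]},{"fingers":52,"delta_pos":[0,0,0],"angular":[0,0,16]},{"fingers":52,"delta_pos":[0,0,0],"angular":[0,0,24]},{"fingers":52,"delta_pos":[0,0,0],"angular":[0,0,32]},{"fingers":52,"delta_pos":[0,0,0],"angular":[0,0,35]},{"fingers":52,"delta_pos":[0,0,0],"angular":[0,0,35]}])

```text
clock: 23.25
tool_pos: [0.5094, 0.0819, 0.0672]
orientation: [-179.8, -0.0, -67.1]
force: [0.0, 0.2, 8.6]
opening: 0.0579
gripper_force: 30.0
```

>>> apply_moves(deltas=[{"fingers":52,"delta_pos":[0,0,-2],"angular":[0,0,0]},{"fingers":52,"delta_pos":[0,0,-3.5],"angular":[0,0,0]},{"fingers":52,"delta_pos":[0,0,-4.5],"angular":[0,0,0]},{"fingers":52,"delta_pos":[0,0,-5],"angular":[0,0,0]},{"fingers":52,"delta_pos":[0,0,-5],"angular":[0,0,0]}])

```text
clock: 23.75
tool_pos: [0.5093, 0.0819, 0.0711]
orientation: [-179.9, -0.0, -67.0]
force: [5.3, 0.2, -2.7]
opening: 0.0587
gripper_force: 30.0
```

It stops at 64.6 mm with a slight pull, so it is in the groove. Releasing.

>>> apply_moves(deltas=[{"fingers":80,"delta_pos":[0,0,0],"angular":[0,0,0]},{"fingers":80,"delta_pos":[0,0,0],"angular":[0,0,0]},{"fingers":80,"delta_pos":[0,0,0],"angular":[0,0,0]},{"fingers":80,"delta_pos":[0,0,-30],"angular":[0,0,0]},{"fingers":80,"delta_pos":[0,0,-75],"angular":[0,0,0]},{"fingers":80,"delta_pos":[0,0,-110],"angular":[0,0,0]},{"fingers":80,"delta_pos":[-90,0,-140],"angular":[0,0,0]},{"fingers":80,"delta_pos":[-120,0,-140],"angular":[0,0,0]},{"fingers":80,"delta_pos":[-140,0,-140],"angular":[0,0,0]},{"fingers":80,"delta_pos":[-140,0,-140],"angular":[0,0,0]}])

```text
clock: 24.75
tool_pos: [0.4523, 0.2142, 0.2122]
orientation: [-179.9, 0.1, -66.8]
force: [-0.1, -0.4, 0.4]
opening: 0.0799
gripper_force: 0.0
```

```bash
python3 - <<'E'
from h import *
print(ctrl.get_obs()["tool_pos"],ctrl.get_obs()["force"])
o=[]
for n,b in(("top",(250,195,300,240)),("side",(250,190,310,244))):
    im=ctrl.snapshot(n);o.append(cv2.resize(im[b[1]:b[3],b[0]:b[2]],(390,351),interpolation=cv2.INTER_CUBIC))
    cv2.imwrite(f"pics/{n}9.png",im[:,:,::-1])
s=cv2.imread("pics/side9.png")[:,:,::-1].copy();t=cv2.imread("pics/top9.png")[:,:,::-1].copy()
R=((0,140,60),(6,255,255));B=((95,90,30),(125,255,255))
for n,bt,bs,c in(("cap",(250,195,300,240),(260,195,306,235),B),):
    a,b=blob(t,bt,*c),blob(s,bs,*c);print(n,a,b,tri(a[0],b[0]))
cv2.imwrite("pics/c6.png",np.hstack(o)[:,:,::-1])
E
```

```text
[0.45226689 0.21416209 0.2122106 ] [-0.12756488 -0.36048041  0.35950012]
cap ((272.6128304319794, 217.59542230818826), array([25.8, 26.2]), array([272.7, 217.6])) ((279.2717948717949, 216.3190883190883), array([20.4, 23.6]), array([281.3, 216.2])) (array([0.51386185, 0.0836392 , 0.07391016]), np.float64(0.0065567749480591525))
```

View pics/c6.png

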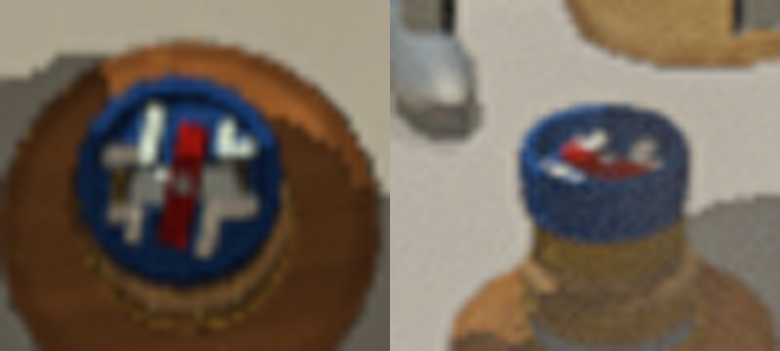

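The crop shows the red bar (183,187) lying in the groove between the white ridges, across the slot. The cap is level and centred on the spacer and hub. Handing in.

```bash
python3 -c "
from plant import ctrl
print(ctrl.close_job())"
```

```text
the job is handed in; nothing more can be done
None
```

I put the hub, spacer and cap on the post in that order, locked the cap in its groove at about 64.6 mm, and handed the job in at about 25 s; the judging gave no result back.

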